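# Assemble a sieve stack on the shaker

## Task

Build the sieve stack on the shaker's receiver pan: the fine red sieve first, then the medium yellow one, then the coarse blue one, and finally the white lid, each upright and nested fully into the one below. Leave the spare green sieve where it is, and do not knock over the two brown bottles.

Things in the scene. Friction and masses are not known exactly. Their poses are not given: they have to be found in the camera images.
- pan_rim (a point): Centre of the mouth, at rim height (68 mm above the desk), of the steel receiver pan fixed on the sieve shaker, a white box 130 x 130 x 38 mm with a dark round platform. The pan is 64 mm outside, mouth 58 mm, 20 mm deep. z is up. Shaker and pan do not move.
- red_sieve_mid (a point): Red (fine) round stacking sieve, open on top, mesh floor of 1.3 mm squares. Wide round body 64 mm outside, 36 mm tall, wall 3 mm (mouth 58 mm). Below it a foot ring 53 mm across, 8 mm deep with chamfered edge, that drops into the mouth of the part beneath until the wide body's underside rests on that rim; pitch in a stack 36 mm. Point: centre of the wide body, 26 mm above the foot, 18 mm below the rim. z is up.
- yellow_sieve_mid (a point): Yellow (medium) round stacking sieve, open on top, mesh floor of 3.4 mm squares. Wide round body 64 mm outside, 36 mm tall, wall 3 mm (mouth 58 mm). Below it a foot ring 53 mm across, 8 mm deep with chamfered edge, that drops into the mouth of the part beneath until the wide body's underside rests on that rim; pitch in a stack 36 mm. Point: centre of the wide body, 26 mm above the foot, 18 mm below the rim. z is up.
- blue_sieve_mid (a point): Blue (coarse) round stacking sieve, open on top, mesh floor of 7.4 mm squares. Wide round body 64 mm outside, 36 mm tall, wall 3 mm (mouth 58 mm). Below it a foot ring 53 mm across, 8 mm deep with chamfered edge, that drops into the mouth of the part beneath until the wide body's underside rests on that rim; pitch in a stack 36 mm. Point: centre of the wide body, 26 mm above the foot, 18 mm below the rim. z is up.
- green_sieve_mid (a point): Green (spare) sieve, 13 mm mesh, otherwise as the others; it stays where it stands. Point: centre of its wide body, 26 mm above the foot.
- lid_knob (a point): White lid: disc 64 mm across, 6 mm thick, with a black upright knob 22 mm in diameter, 40 mm tall, and below the disc a foot 53 mm across, 8 mm deep. Point: on the knob's axis, 36 mm above the foot, 28 mm above the disc's underside, 22 mm above the disc's top and 18 mm below the knob's top. z is up.
- bottle_mid (a point): Brown reagent bottle with white cap, 48 mm in diameter, 106 mm tall; point half-way up. A bystander that must stay standing.
- dropper_mid (a point): Small brown dropper bottle with black top, 33 mm in diameter, 88 mm tall; point half-way up. A bystander that must stay standing.

How it is judged:
By the outcome, as a careful person would: the job done as asked, in the order asked, and still so for the second after the job is handed in, with the robot touching nothing.
It also fails if it takes over 99 s, if anything falls off the work surface, if the arm or the gripper's body presses on something with over 40 N, if the wrist force passes 120 N, or if a joint passes its speed limit or range.

## Robot

A 6-joint arm with a two-finger parallel gripper is mounted at the origin on a cart in front of the work surface, level with it; the furniture and walls round the work are solid. World frame = base frame: x ahead of the robot, y to its left, z up, the work surface at z = 0. Lengths are in m, angles in degrees, forces in N, time in s.
With the tool pointing down it reaches from about 0.25 to 0.725 m from the base axis. Payload 9.7 kg.
Tool frame: the origin (TCP) lies midway between the tips of the shut fingers; the grasp point (between the pads) lies 19 mm behind it; z points along the fingers, x is the direction in which the jaws open and shut, and the axes are right-handed (so a half turn about z gives the same grasp; the last joint's range is limited). The gripper opens to 85 mm and grips with 20 to 120 N. Pads are 22 mm wide; open, the fingers measure 114 mm over their backs; the gripper's body (76 mm by 85 mm) begins 54 mm behind the grasp point. The pads swing forward as they close: fully open they stand 13 mm farther back than shut.
Start: joints at [70.13, 4.979, 10.078, 95.1, 0, 90], TCP at [0.187, 0.517, 0.231] pointing down, gripper open.
Joint ranges: [-179.16, 179.16], [-48.56, 103.87], [-65.8, 70.77], [-126.05, 130.52], [-82.76, 87.17], [-180, 180]. Speed limits (degrees/s): [127.2, 127.2, 147.25, 180, 180, 180].

## Interface

Orientations are given as [roll, pitch, yaw] about the fixed x, y, z axes, in that order (R = Rz(yaw) Ry(pitch) Rx(roll)).
In Python, from workcell import bot, optics gives the robot as it stands.
- The arm moves only by the shell command python3 -m creep 'ROWS' [FORCE]. ROWS is JSON, a list of rows, each a list of 7 numbers: the shift along the tool's x, y, z in m, then the turn, a rotation vector about the tool's x, y, z in rad, then the opening, from 0 (shut) to 1 (fully open). A call has 1 to 8 rows; each row is the pose to reach, as a shift and turn from the pose commanded when the call began, along the tool's axes at that moment; what a row does not reach only later rows make up. A row lasts 1/10 s, in which the tool goes at most 50 mm and 8.59 degrees, less where a joint would pass 70% of its speed; a pose out of reach is approached as far as the arm can. A call with a gripper value outside its range is refused whole. The fingers move at their own pace and stop on an object; FORCE is the grip in N (left out, the last holds). Time passes only in rows, so rows that repeat a pose let the fingers close. It gives the time, the measured TCP pose, the force and the opening at its end, in the units of the state.
- bot.get_obs(): the state, without advancing time (a new reading comes with each control period).
- optics.camera(name): name is "scene" or "top" or "wrist"; returns the picture (384x512x3 uint8, red, green, blue); there is no depth.
- optics.camera_params(name): a dict with "camera_matrix" (3x3 intrinsics, pixels), "D" ([k1, k2, p1, p2, k3] as OpenCV has them; the pictures are not rectified), "R" (3x3) and "t" (3): a world point X has camera coordinates R X + t; the wrist camera has in their place "mount" (4x4, takes a point from camera to tool coordinates, whose origin is the TCP and whose axes are the tool frame's). Camera axes: x right, y down, z forward; pixel columns grow to the right and rows downward; lengths in m; the calibration is good to about 2 mm. A picture is of the moment at which its call begins: read the wrist's pose just before it. camera_params takes no time and is no camera call.
- bot.job_done(): hands the job in, once; it reports no verdict.
The state is a dict: "time": time; "q": joint angles; "qd": joint speeds; "joint_efforts": joint torques, N m; "ee_pos": TCP position; "tcp_rot": TCP orientation; "wrist_force": force on the tool from outside, world axes, zero at the start; "torque": the same for the moment, N m; "opening": finger opening in m.
Only numpy, scipy, OpenCV 4.12 (cv2) and the standard library are available. Lean on these libraries where they do the work, as an engineer would, in place of code of your own. Each camera call takes 0.05 s, during which the arm holds its last target.

## Working session

There is one attempt and no reset: what is moved stays moved. The work goes in short steps, Python scripts to look and compute and a shell command to move; the robot and the scene stay as the last step left them, time stands still between calls to the robot, and variables do not carry over. Pictures are saved under pics/ and viewed, and the job is handed in when it is done.

```bash
mkdir -p pics; ls
python3 - <<'E'
from workcell import bot, optics
import cv2, json
print(bot.get_obs())
for n in ("scene","top","wrist"):
    im=optics.camera(n); cv2.imwrite(f"pics/{n}0.png",im[:,:,::-1])
    print(n,optics.camera_params(n))
E
```

```text
pics
{'time': 0.0, 'q': array([ 7.01301567e+01,  5.01280176e+00,  1.00330726e+01,  9.50993469e+01,
       -1.58338722e-04,  8.99980045e+01]), 'qd': array([ 0.04066384,  0.02476931, -0.05008269,  0.02756035, -0.02096072,
       -0.01573599]), 'joint_efforts': array([-5.80615142e-04, -5.20389318e+01,  4.64802790e+01,  1.65752345e-02,
        5.73405191e-05, -2.56139361e-05]), 'ee_pos': array([0.18685769, 0.51703648, 0.23055437]), 'tcp_rot': array([1.79999844e+02, 7.90760360e-02, 7.01321522e+01]), 'wrist_force': array([ 0.56184612,  0.22204684, -0.2644282 ]), 'torque': array([0.0221998 , 0.08635491, 0.05555306]), 'opening': 0.08515159795989621}
scene {'camera_matrix': array([[491.0392447 ,   0.        , 257.46595159],
       [  0.        , 491.0392447 , 195.51346648],
       [  0.        ,   0.        ,   1.        ]]), 'D': array([0.04549871, 0.        , 0.        , 0.        , 0.        ]), 'R': array([[ 0.69223325, -0.72158636,  0.01123598],
       [-0.34678876, -0.34625518, -0.87169083],
       [ 0.63289073,  0.59951687, -0.48992739]]), 't': array([-0.3729671 ,  0.25084861,  1.19986
[... 367 characters left out ...]
    [ 0.13973233,  0.01321591, -0.99010111]]), 't': array([0.01286701, 0.54116439, 1.45668787])}
wrist {'camera_matrix': array([[272.95781676,   0.        , 258.23120676],
       [  0.        , 272.95781676, 195.23871323],
       [  0.        ,   0.        ,   1.        ]]), 'D': array([0.01300272, 0.        , 0.        , 0.        , 0.        ]), 'mount': array([[ 9.99999481e-01, -1.00669685e-03, -1.57655193e-04,
        -1.50310050e-06],
       [ 1.01295344e-03,  9.65342772e-01,  2.60983345e-01,
        -6.71102394e-02],
       [-1.10539811e-04, -2.60983369e-01,  9.65343291e-01,
        -1.43830448e-01],
       [ 0.00000000e+00,  0.00000000e+00,  0.00000000e+00,
         1.00000000e+00]])}
```

View pics/scene0.png

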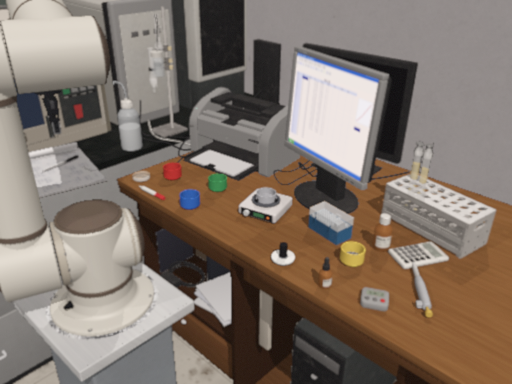

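View pics/top0.png

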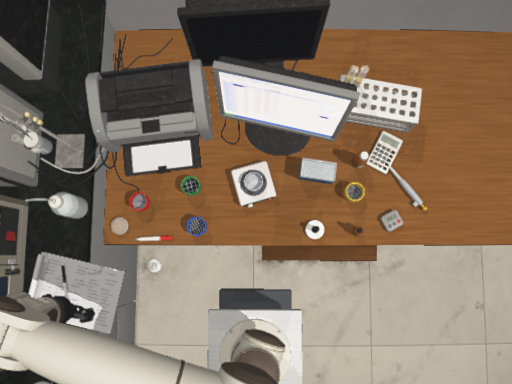

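View pics/wrist0.png

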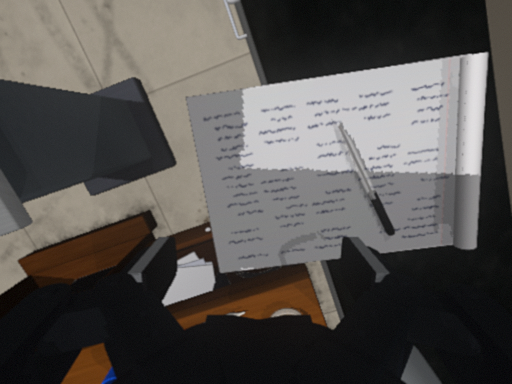

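Scene view: the sieves stand upright on the desk. In the top view red is at ~(139,200), green (190,185), blue (196,225), shaker pan (254,182), yellow (354,191), lid (315,229), dropper (357,230) and bottle (364,157). The wrist view shows only the side bench so far. Next I'll measure positions.

```bash
cat > h.py <<'E'
import numpy as np, cv2
from workcell import bot, optics
from scipy.spatial.transform import Rotation as Rn
def cam(name,obs=None):
    p=optics.camera_params(name);K=np.array(p["camera_matrix"]);D=np.array(p["D"])
    if name=="wrist":
        T=np.eye(4);T[:3,:3]=Rn.from_euler('xyz',obs["tcp_rot"],degrees=True).as_matrix();T[:3,3]=obs["ee_pos"]
        W=T@np.array(p["mount"]);R=W[:3,:3].T;t=-R@W[:3,3]
    else: R=np.array(p["R"]);t=np.array(p["t"])
    return K,D,R,t
def ray(c,uv):
    K,D,R,t=c
    n=cv2.undistortPoints(np.array(uv,float).reshape(-1,1,2),K,D).reshape(-1,2)
    d=np.c_[n,np.ones(len(n))]@R
    return -R.T@t,d
def onplane(c,uv,z):
    o,d=ray(c,uv); return o+d*((z-o[2])/d[:,2])[:,None]
def proj(c,X):
    K,D,R,t=c
    return cv2.projectPoints(np.array(X,float).reshape(-1,1,3),cv2.Rodrigues(R)[0],t,K,D)[0].reshape(-1,2)
def mask(im,col):
    h=cv2.cvtColor(im,cv2.COLOR_RGB2HSV);H,S,V=h[...,0],h[...,1],h[...,2]
    r={'red':((H<7)|(H>172))&(S>150)&(V>60),'yellow':(H>20)&(H<35)&(S>130)&(V>90),'blue':(H>105)&(H<128)&(S>130)&(V>50),'green':(H>55)&(H<90)&(S>120)&(V>30)}[col]
    return r.astype(np.uint8)
def circ(P):
    A=np.c_[2*P[:,:2],np.ones(len(P))];s=np.linalg.lstsq(A,(P[:,:2]**2).sum(1),rcond=None)[0]
    return s[:2],np.sqrt(s[2]+s[0]**2+s[1]**2)
E
python3 - <<'E'
from h import *
c=cam("top");im=cv2.imread("pics/top0.png")[:,:,::-1].copy()
for col in('red','yellow','blue','green'):
    m=mask(im,col);n,l,s,ce=cv2.connectedComponentsWithStats(m)
    for i in range(1,n):
        if s[i,4]>60:
            cnt=np.argwhere(l==i)[:,::-1]
            hull=cv2.convexHull(cnt.astype(np.int32)).reshape(-1,2)
            P=onplane(c,hull,0.044); q,r=circ(P)
            print(col,s[i],'circ',q.round(4),r.round(4))
crop=cv2.resize(im[140:250,110:400],None,fx=2.75,fy=2.75,interpolation=cv2.INTER_CUBIC)
cv2.imwrite("pics/crop1.png",crop[:,:,::-1])
for nme,uv,z in(("pan",(254,182),.068),("lid",(315,229),.014),("drop",(358,231),.0),("bot",(365,155),.1)): print(nme,onplane(c,[uv],z).round(3))
E
```

```text
red [129 191  21  20 134] circ [0.5155 0.3979] 0.0343
red [  6 232  10   8  71] circ [0.3904 0.8495] 0.0186
yellow [344 182  21  20 146] circ [ 0.5496 -0.3404] 0.0342
blue [187 217  19  19  87] circ [0.4305 0.1984] 0.0318
pan [[0.578 0.002 0.068]]
lid [[ 0.423 -0.209  0.014]]
drop [[ 0.417 -0.361  0.   ]]
bot [[ 0.665 -0.369  0.1  ]]
```

View pics/crop1.png

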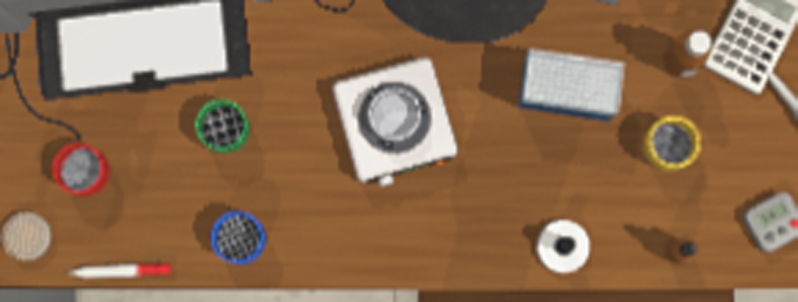

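The crop shows every sieve upright: red at crop (80,168), yellow (672,142), blue (238,237), with the pan centred at (395,116) and the lid at (563,246). I'll move above red with the jaws along world y and refine with the wrist camera.

```bash
cat >> h.py <<'E'
def go(x,y,z,yaw):
    o=bot.get_obs();R0=Rn.from_euler('xyz',o["tcp_rot"],degrees=True);R1=Rn.from_euler('xyz',[180,0,yaw],degrees=True)
    d=R0.inv().apply(np.array([x,y,z])-o["ee_pos"]);w=(R0.inv()*R1).as_rotvec()
    print("t%.2f"%o["time"],"tcp",o["ee_pos"].round(4),o["tcp_rot"].round(2),"shift",d.round(4),"rot",w.round(4))
E
python3 -c "
from h import *
go(.5155,.398,.22,90)"
```

```text
t0.15 tcp [0.1869 0.5171 0.2308] [1.800e+02 6.000e-02 7.013e+01] shift [-3.000e-04  3.495e-01  1.080e-02] rot [-2.000e-04  1.000e-03 -3.469e-01]
```

```bash
python3 -m creep '[[0,0.05,0.002,0,0,0,1],[0,0.1,0.004,0,0,-0.1,1],[0,0.15,0.006,0,0,-0.2,1],[0,0.2,0.008,0,0,-0.3,1],[0,0.25,0.01,0,0,-0.347,1],[0,0.3,0.011,0,0,-0.347,1],[0,0.35,0.011,0,0,-0.347,1],[0,0.35,0.011,0,0,-0.347,1]]' 30
python3 -c "
from h import *
go(.5155,.398,.22,90)"
```

```text
time: 0.95
ee_pos: [0.5206, 0.3954, 0.2178]
tcp_rot: [-179.9, 0.1, 89.7]
wrist_force: [-0.2, 0.0, -0.6]
opening: 0.0853
t0.95 tcp [0.5206 0.3954 0.2178] [-1.7993e+02  1.3000e-01  8.9720e+01] shift [ 0.0026 -0.0052 -0.0022] rot [-0.0012  0.0023 -0.0049]
```

```bash
python3 -m creep '[[0,0,0,0,0,0,1],[0,0,0,0,0,0,1]]'
cat >> h.py <<'E'
def look(col,z,tag):
    o=bot.get_obs();im=optics.camera("wrist");c=cam("wrist",o)
    cv2.imwrite(f"pics/{tag}.png",im[:,:,::-1])
    if col:
        m=mask(im,col);n,l,s,ce=cv2.connectedComponentsWithStats(m)
        for i in range(1,n):
            if s[i,4]>300:
                cnt=np.argwhere(l==i)[:,::-1].astype(np.int32)
                print(col,s[i],ce[i].round(1))
                hull=cv2.convexHull(cnt).reshape(-1,2)
                print(' hull@rim',circ(onplane(c,hull,z)))
    return im,c,o
E
python3 - <<'E'
from h import *
look('red',.044,'w1'); go(.5155,.398,.22,90)
E
```

```text
time: 1.15
ee_pos: [0.5154, 0.3986, 0.2202]
tcp_rot: [-180.0, 0.0, 90.0]
wrist_force: [-0.5, 0.7, 0.5]
opening: 0.0853
red [166  67  33  14 395] [181.8  73.5]
 hull@rim (array([0.39815493, 0.31640432]), np.float64(0.015440187574976026))
red [235 152  54  55 893] [261.4 182.9]
 hull@rim (array([0.51611126, 0.40236941]), np.float64(0.03267131935564683))
t1.20 tcp [0.5151 0.3989 0.2205] [-1.7999e+02 -1.0000e-02  9.0080e+01] shift [-0.0009  0.0004  0.0005] rot [-0.0001 -0.0001  0.0014]
```

View pics/w1.png

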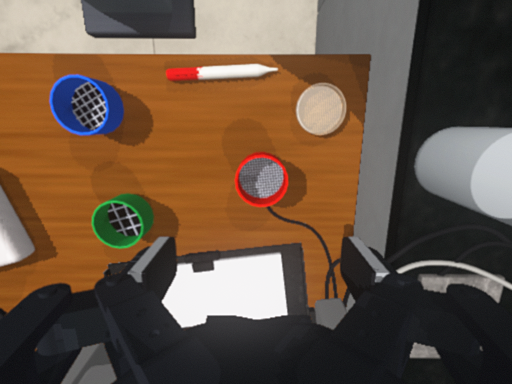

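Wrist view: red sieve circle centred at (261,183), clear of the tray at (230,280) and the grey bench at x>370. It puts red at about (0.516, 0.402), and the top camera gave y=0.398. I'll descend and let the jaws centre it.

```bash
python3 -m creep '[[0.002,0,0.05,0,0,0,1],[0.002,-0.001,0.09,0,0,0,1],[0.002,-0.001,0.13,0,0,0,1],[0.002,-0.001,0.17,0,0,0,1],[0.002,-0.001,0.2,0,0,0,1],[0.002,-0.001,0.215,0,0,0,1],[0.002,-0.001,0.215,0,0,0,1],[0.002,-0.001,0.215,0,0,0,1]]' 30
python3 - <<'E'
from h import *
look(None,.044,'w2'); go(.516,.4015,.005,90)
E
```

```text
time: 2.0
ee_pos: [0.5152, 0.4012, 0.0071]
tcp_rot: [179.9, -0.1, 90.1]
wrist_force: [-0.3, 0.1, 0.3]
opening: 0.0853
t2.05 tcp [0.5157 0.4013 0.0077] [ 1.7986e+02 -1.1000e-01  9.0050e+01] shift [0.0002 0.0003 0.0027] rot [ 0.0024 -0.0019  0.0008]
```

View pics/w2.png

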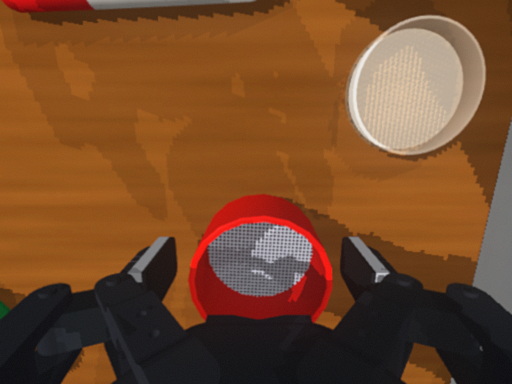

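The red sieve (rim 190–331) sits centred between the fingers (inner faces at 175 and 342). I'll close the jaws.

```bash
python3 -m creep '[[0,0,0.001,0,0,0,0.6],[0,0,0.001,0,0,0,0.5],[0,0,0.001,0,0,0,0.4],[0,0,0.001,0,0,0,0.4],[0,0,0.001,0,0,0,0.4],[0,0,0.001,0,0,0,0.4]]' 30
python3 -m creep '[[0,0,-0.02,0,0,0,0.4],[0,0,-0.06,0,0,0,0.4],[0,0,-0.1,0,0,0,0.4],[0,0,-0.14,0,0,0,0.4],[0,0,-0.14,0,0,0,0.4],[0,0,-0.14,0,0,0,0.4]]'
python3 - <<'E'
from h import *
look(None,.044,'w3'); go(.578,.002,.15,90)
E
```

```text
time: 2.65
ee_pos: [0.5159, 0.4009, 0.0063]
tcp_rot: [179.9, -0.1, 90.0]
wrist_force: [-0.6, 0.3, 6.1]
opening: 0.0644
time: 3.25
ee_pos: [0.5157, 0.4007, 0.1459]
tcp_rot: [179.9, -0.1, 90.0]
wrist_force: [-0.2, -0.9, -0.9]
opening: 0.0643
t3.30 tcp [0.5151 0.4003 0.1442] [ 1.7999e+02 -1.0000e-02  9.0010e+01] shift [-0.3983  0.0628 -0.0059] rot [ 0.0002 -0.0001  0.0001]
```

View pics/w3.png

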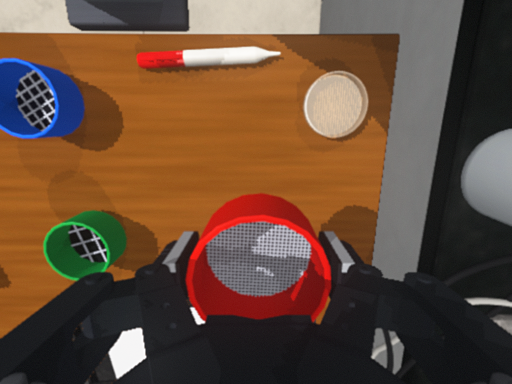

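The red sieve is held level (rim at columns 187–331), opening 64.3 mm. I'll travel toward the pan and stop short so the pan shows left of the held sieve.

```bash
python3 -m creep '[[-0.03,0,-0.03,0,0,0,0.4],[-0.07,0.01,-0.06,0,0,0,0.4],[-0.11,0.02,-0.06,0,0,0,0.4],[-0.15,0.03,-0.06,0,0,0,0.4],[-0.19,0.04,-0.06,0,0,0,0.4],[-0.23,0.05,-0.06,0,0,0,0.4],[-0.27,0.06,-0.06,0,0,0,0.4],[-0.28,0.06,-0.06,0,0,0,0.4]]'
python3 -m creep '[[0,0,0,0,0,0,0.4],[0,0,0,0,0,0,0.4]]'
python3 - <<'E'
from h import *
look(None,.044,'w4'); go(.578,.002,.15,90)
E
```

```text
time: 4.1
ee_pos: [0.5753, 0.1167, 0.2024]
tcp_rot: [-179.9, 0.1, 89.8]
wrist_force: [0.3, 0.2, -0.7]
opening: 0.0643
time: 4.3
ee_pos: [0.5748, 0.1209, 0.2034]
tcp_rot: [-179.9, -0.0, 90.0]
wrist_force: [-0.7, 1.0, -0.4]
opening: 0.0641
t4.35 tcp [0.5748 0.1214 0.2036] [-1.7994e+02 -1.0000e-02  9.0060e+01] shift [-0.1194  0.0031  0.0536] rot [-0.001  -0.0001  0.0011]
```

View pics/w4.png

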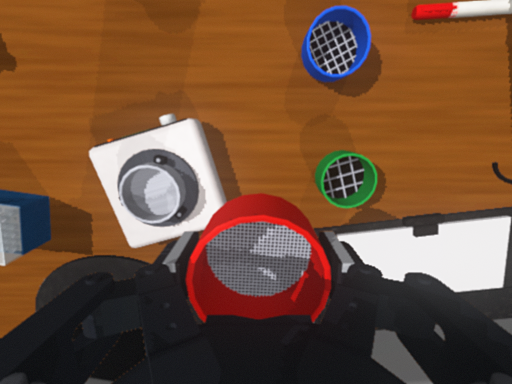

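Run:
```python
import cv2
im=cv2.imread("pics/w4.png")
cv2.imwrite("pics/w4c.png",cv2.resize(im[135:245,95:215],None,fx=5,fy=5,interpolation=cv2.INTER_CUBIC))
t=cv2.imread("pics/top0.png")
cv2.imwrite("pics/top0c.png",cv2.resize(t[155:210,225:285],None,fx=10,fy=10,interpolation=cv2.INTER_CUBIC))
```

```text
(no output)
```

View pics/w4c.png

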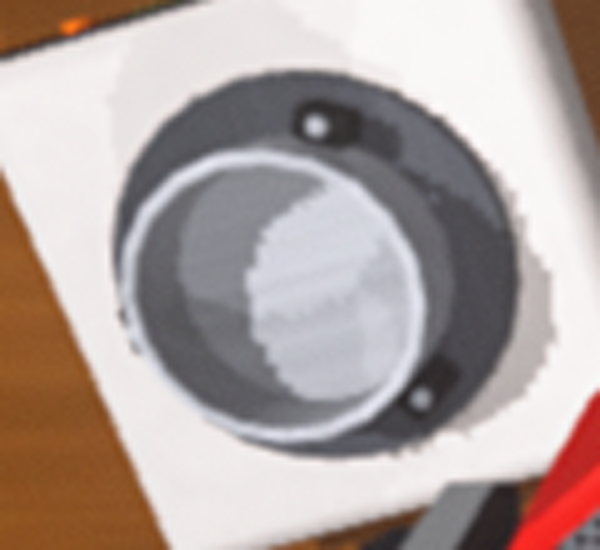

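View pics/top0c.png

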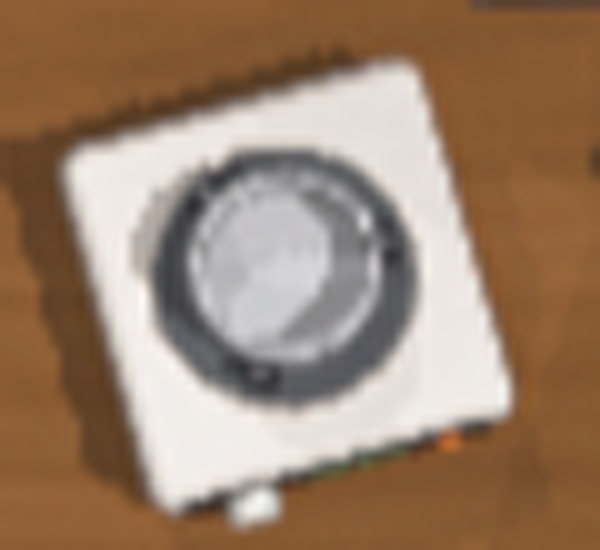

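Crop: pan rim ellipse spans x 121–428 and y 146–443. In the top crop it is centred near (287,265). I'll cast these points onto the rim plane.

Run:
```python
from h import *
o=bot.get_obs();c=cam("wrist",o)
p=np.array([(121,290),(428,300),(265,146),(283,443),(160,185),(383,195),(170,385),(395,390)],float)/5+[95,135]-.4
print(circ(onplane(c,p,.068)))
# green measured here too
im=cv2.imread("pics/w4.png")[:,:,::-1].copy()
for col in('green','blue'):
    m=mask(im,col);n,l,s,ce=cv2.connectedComponentsWithStats(m);i=1+s[1:,4].argmax()
    h=cv2.convexHull(np.argwhere(l==i)[:,::-1].astype(np.int32)).reshape(-1,2);print(col,circ(onplane(c,h,.044)))
p=np.array([(188,265),(381,262),(283,165),(285,362)],float)/10+[225,155]-.45
print('top',circ(onplane(cam("top"),p,.068)))
```

```text
(array([0.58168318, 0.007098  ]), np.float64(0.03213121035355596))
green (array([0.5710076 , 0.22113473]), np.float64(0.033505883833917886))
blue (array([0.43406738, 0.19878151]), np.float64(0.03389309454606093))
top (array([0.58211556, 0.0051221 ]), np.float64(0.033178241921744206))
```

```bash
python3 -m creep '[[-0.04,0.002,0.01,0,0,0,0.4],[-0.08,0.004,0.03,0,0,0,0.4],[-0.11,0.007,0.06,0,0,0,0.4],[-0.115,0.007,0.09,0,0,0,0.4],[-0.115,0.007,0.11,0,0,0,0.4],[-0.115,0.007,0.11,0,0,0,0.4],[-0.115,0.007,0.11,0,0,0,0.4]]'
python3 - <<'E'
from h import *
look(None,.044,'w5'); go(.5817,.0058,.067,90)
im=optics.camera("scene");cv2.imwrite("pics/s5.png",cv2.resize(im[140:260,200:360],None,fx=4,fy=4,interpolation=cv2.INTER_CUBIC)[:,:,::-1])
E
```

```text
time: 5.05
ee_pos: [0.5822, 0.0065, 0.0947]
tcp_rot: [-180.0, -0.0, 90.1]
wrist_force: [-0.0, -0.5, 0.8]
opening: 0.0643
t5.10 tcp [0.5827 0.0064 0.0956] [179.93  -0.    90.1 ] shift [-0.0006 -0.001   0.0286] rot [ 0.0013 -0.0001  0.0018]
```

View pics/s5.png

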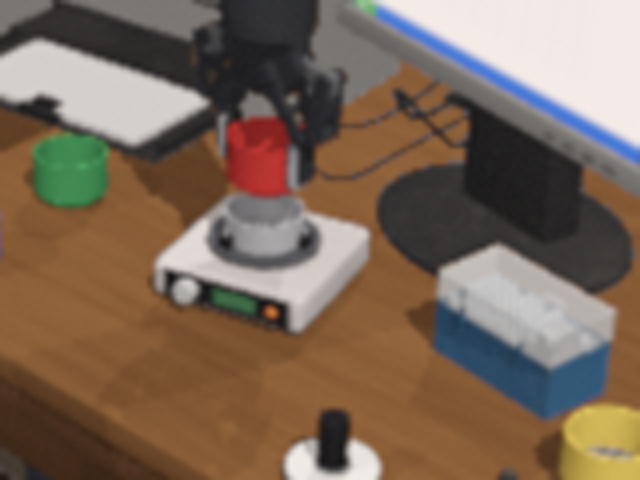

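View pics/w5.png

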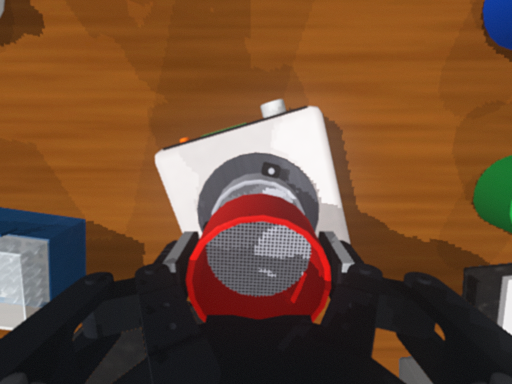

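The scene view shows red directly over the pan, and the wrist view agrees (pan arc at 212–308, sieve at 188–331). I'll lower it.

```bash
python3 -m creep '[[0,-0.001,0.008,0,0,0,0.4],[0,-0.001,0.014,0,0,0,0.4],[0,-0.001,0.018,0,0,0,0.4],[0,-0.001,0.022,0,0,0,0.4],[0,-0.001,0.025,0,0,0,0.4],[0,-0.001,0.027,0,0,0,0.4],[0,-0.001,0.027,0,0,0,0.4]]'
python3 - <<'E'
from h import *
go(.5817,.0058,.067,90)
im=optics.camera("scene");cv2.imwrite("pics/s6.png",cv2.resize(im[140:260,200:360],None,fx=4,fy=4,interpolation=cv2.INTER_CUBIC)[:,:,::-1])
E
```

```text
time: 5.85
ee_pos: [0.581, 0.0052, 0.067]
tcp_rot: [-180.0, 0.0, 90.0]
wrist_force: [0.2, -0.1, -0.4]
opening: 0.0641
t5.85 tcp [0.581  0.0052 0.067 ] [-179.97    0.     90.01] shift [ 0.0006  0.0007 -0.    ] rot [-0.0005  0.      0.0001]
```

View pics/s6.png

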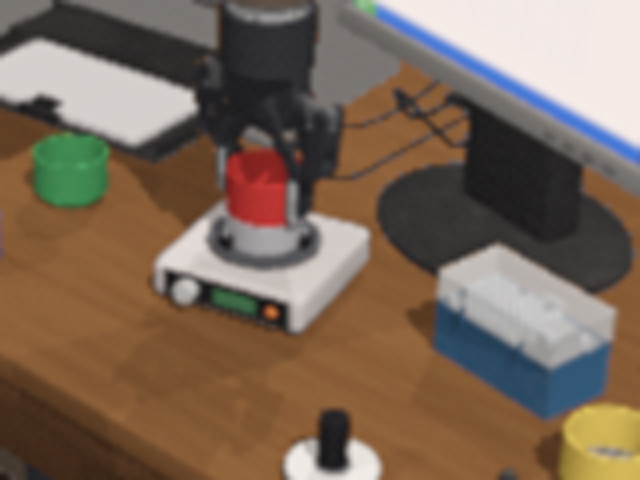

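Red's foot has entered the pan with no contact force. I'll go down to contact, release and lift.

```bash
python3 -m creep '[[0,0,0.001,0,0,0,0.4],[0,0,0.002,0,0,0,0.4],[0,0,0.002,0,0,0,0.4]]'
python3 -m creep '[[0,0,0,0,0,0,1],[0,0,0,0,0,0,1],[0,0,0,0,0,0,1],[0,0,0,0,0,0,1],[0,0,-0.03,0,0,0,1],[0,0,-0.08,0,0,0,1],[0,0,-0.13,0,0,0,1],[0,0,-0.15,0,0,0,1]]'
python3 -m creep '[[0,0,0,0,0,0,1],[0,0,0,0,0,0,1]]'
python3 - <<'E'
from h import *
look('red',.104,'w7');go(.434,.1985,.22,90)
im=optics.camera("scene");cv2.imwrite("pics/s7.png",cv2.resize(im[140:260,200:360],None,fx=4,fy=4,interpolation=cv2.INTER_CUBIC)[:,:,::-1])
E
```

```text
time: 6.2
ee_pos: [0.5814, 0.0053, 0.0663]
tcp_rot: [179.9, -0.0, 90.0]
wrist_force: [-2.5, -0.7, 5.5]
opening: 0.0645
time: 7.0
ee_pos: [0.5822, 0.0053, 0.2206]
tcp_rot: [179.7, -0.0, 90.0]
wrist_force: [0.2, 0.6, -0.7]
opening: 0.0853
time: 7.2
ee_pos: [0.5813, 0.0053, 0.2149]
tcp_rot: [180.0, -0.0, 90.0]
wrist_force: [-0.1, 0.3, -0.8]
opening: 0.0855
red [ 225  159   67   67 1341] [258.2 196.7]
 hull@rim (array([0.58104535, 0.00570839]), np.float64(0.032219838956723146))
t7.25 tcp [0.5809 0.0053 0.2139] [-179.91    0.     90.01] shift [ 0.1932 -0.1469 -0.0058] rot [-0.0016  0.      0.0002]
```

View pics/s7.png

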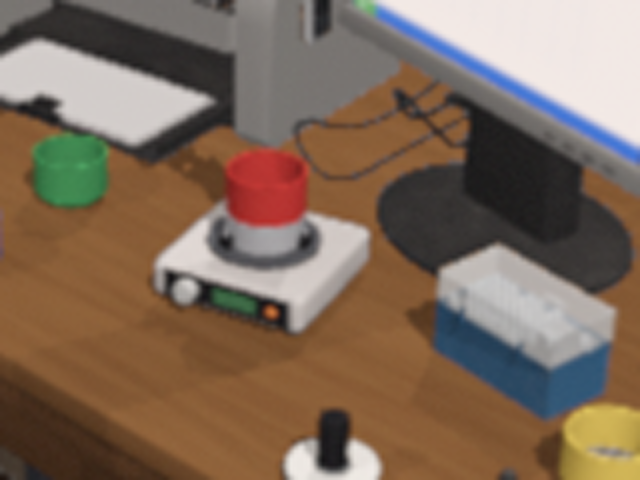

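View pics/w7.png

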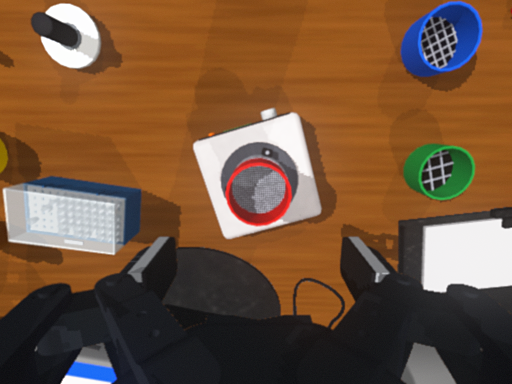

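Red is seated and level on the pan: wrist ring centre (258,193) gives world (0.5810, 0.0057), and contact came at the expected height. Yellow is next.

```bash
python3 -m creep '[[-0.04,0,-0.005,0,0,0,1],[-0.09,-0.005,-0.01,0,0,0,1],[-0.14,-0.01,-0.01,0,0,0,1],[-0.19,-0.015,-0.01,0,0,0,1],[-0.24,-0.02,-0.01,0,0,0,1],[-0.29,-0.025,-0.01,0,0,0,1],[-0.33,-0.031,-0.01,0,0,0,1],[-0.346,-0.031,-0.008,0,0,0,1]]'
python3 -m creep '[[0,0,0,0,0,0,1],[0,0,0,0,0,0,1],[0,0,0,0,0,0,1]]'
python3 - <<'E'
from h import *
look('yellow',.044,'w8');go(.5496,-.3404,.22,90)
E
```

```text
time: 8.1
ee_pos: [0.5487, -0.3441, 0.2212]
tcp_rot: [-179.9, -0.1, 89.8]
wrist_force: [0.5, 0.3, -0.4]
opening: 0.0853
time: 8.4
ee_pos: [0.5505, -0.3393, 0.223]
tcp_rot: [-180.0, -0.0, 90.1]
wrist_force: [0.5, 0.4, -0.6]
opening: 0.0853
yellow [229 151  54  55 931] [255.2 181.6]
 hull@rim (array([ 0.55048747, -0.34233268]), np.float64(0.0327512736679512))
t8.45 tcp [ 0.5506 -0.3393  0.2233] [-1.7999e+02 -2.0000e-02  9.0110e+01] shift [-0.0011 -0.001   0.0033] rot [-0.0001 -0.0003  0.0019]
```

View pics/w8.png

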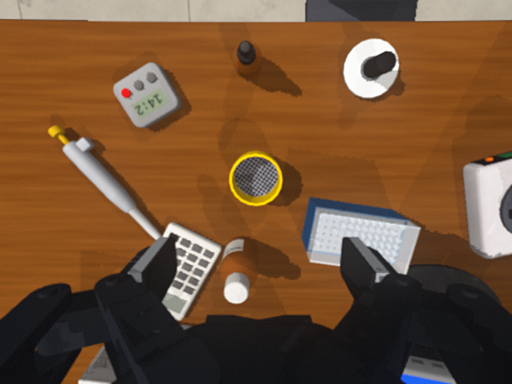

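Yellow is at (256,178), i.e. world (0.5505, −0.342). The blue box's near corner is at (317,198) and the bottle at (237,280). I'll turn the jaws 20° so the right finger swings away from the box, then go down.

```bash
python3 -m creep '[[-0.002,0,0.02,0,0,-0.14,1],[-0.002,0,0.05,0,0,-0.28,1],[-0.002,0,0.09,0,0,-0.35,1],[-0.002,0,0.13,0,0,-0.35,1],[-0.002,0,0.17,0,0,-0.35,1],[-0.002,0,0.2,0,0,-0.35,1],[-0.002,0,0.217,0,0,-0.35,1],[-0.002,0,0.217,0,0,-0.35,1]]'
python3 -m creep '[[0,0,0,0,0,0,1]]'
python3 - <<'E'
from h import *
look(None,.044,'w9'); go(.5505,-.3415,.006,110)
E
```

```text
time: 9.25
ee_pos: [0.5491, -0.3406, 0.0035]
tcp_rot: [-179.8, -0.2, 110.2]
wrist_force: [0.5, -0.2, -0.1]
opening: 0.0852
time: 9.35
ee_pos: [0.5507, -0.342, 0.0071]
tcp_rot: [180.0, 0.0, 110.1]
wrist_force: [0.1, -0.8, -0.0]
opening: 0.0857
t9.40 tcp [ 0.5512 -0.3425  0.008 ] [1.7993e+02 9.0000e-02 1.1012e+02] shift [ 0.0012 -0.0003  0.002 ] rot [0.0013 0.0016 0.0021]
```

View pics/w9.png

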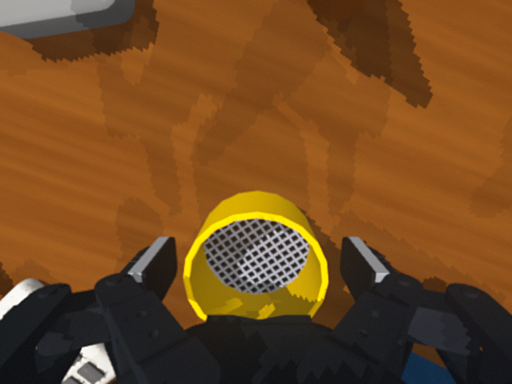

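Yellow (184–328) is centred between the fingers and its rim front is at row ~216, like red's. I'll close and lift.

```bash
python3 -m creep '[[0,0,0.001,0,0,0,0.6],[0,0,0.001,0,0,0,0.5],[0,0,0.001,0,0,0,0.4],[0,0,0.001,0,0,0,0.4],[0,0,0.001,0,0,0,0.4],[0,0,0.001,0,0,0,0.4]]' 30
python3 -m creep '[[0,0,-0.02,0,0,0,0.4],[0,0,-0.06,0,0,0,0.4],[0,0,-0.1,0,0,0,0.4],[0,0,-0.15,0,0,0,0.4],[0,0,-0.2,0,0,0,0.4],[0,0,-0.2,0,0.0,0,0.4],[0,0,-0.2,0,0,0,0.4]]'
python3 - <<'E'
from h import *
look(None,.044,'w10'); go(.5811,.0055,.2,90)
E
```

```text
time: 10.0
ee_pos: [0.5511, -0.343, 0.0071]
tcp_rot: [179.9, 0.1, 110.1]
wrist_force: [1.1, 2.0, 6.3]
opening: 0.0643
time: 10.7
ee_pos: [0.5509, -0.3432, 0.2072]
tcp_rot: [179.9, 0.2, 110.1]
wrist_force: [0.0, 1.0, -1.1]
opening: 0.0641
t10.75 tcp [ 0.5503 -0.3428  0.2052] [1.7999e+02 1.0000e-02 1.1006e+02] shift [0.3166 0.1484 0.0052] rot [2.000e-04 2.000e-04 3.501e-01]
```

View pics/w10.png

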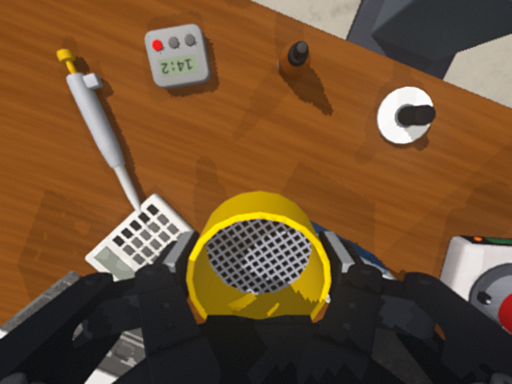

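Yellow is held level (187–331). I'll carry it over the stack.

```bash
python3 -m creep '[[0.036,0.017,0,0,0,0.05,0.4],[0.08,0.038,0,0,0,0.12,0.4],[0.125,0.058,0,0,0,0.2,0.4],[0.17,0.079,0,0,0,0.28,0.4],[0.215,0.1,0,0,0,0.35,0.4],[0.26,0.121,0,0,0,0.35,0.4],[0.3,0.14,0,0,0,0.35,0.4],[0.3166,0.1484,0.005,0,0,0.35,0.4]]'
python3 -m creep '[[0,0,0.02,0,0,0,0.4],[0,0,0.045,0,0,0,0.4],[0,0,0.06,0,0,0,0.4],[0,0,0.06,0,0,0,0.4],[0,0,0.06,0,0,0,0.4]]'
python3 - <<'E'
from h import *
look(None,.044,'w11'); go(.5811,.0055,.104,90)
im=optics.camera("scene");cv2.imwrite("pics/s11.png",cv2.resize(im[120:240,200:360],None,fx=4,fy=4,interpolation=cv2.INTER_CUBIC)[:,:,::-1])
E
```

```text
time: 11.55
ee_pos: [0.5804, 0.0092, 0.1988]
tcp_rot: [-179.9, -0.0, 90.2]
wrist_force: [0.4, 0.2, -0.1]
opening: 0.064
time: 12.05
ee_pos: [0.5807, 0.0054, 0.1401]
tcp_rot: [-179.9, 0.0, 90.0]
wrist_force: [0.2, 0.3, -0.2]
opening: 0.0646
t12.10 tcp [0.5812 0.0054 0.141 ] [179.97  -0.    89.99] shift [ 0.0001 -0.0001  0.037 ] rot [ 0.0005 -0.     -0.0002]
```

View pics/s11.png

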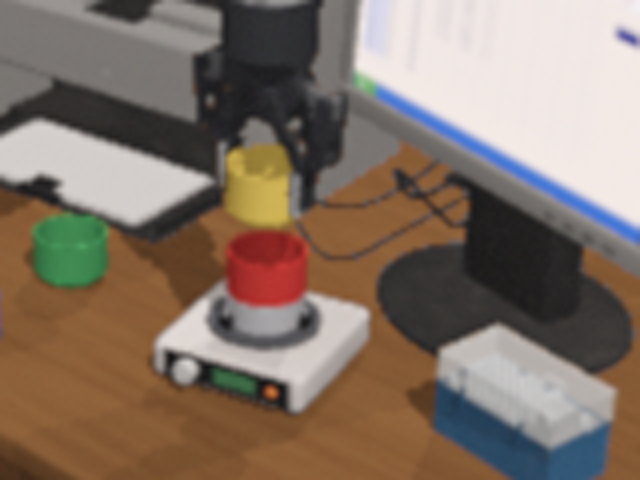

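View pics/w11.png

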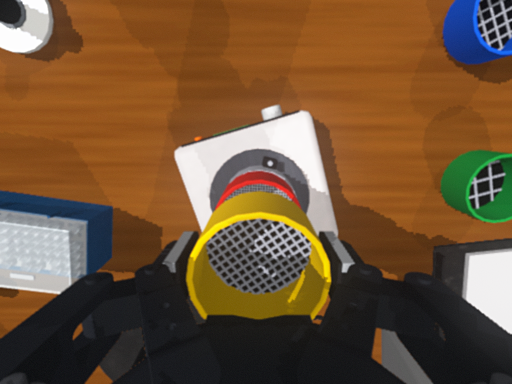

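Yellow is above red and concentric (wrist: red ring 218–302, yellow 188–331). I'll lower it.

```bash
python3 -m creep '[[0,0,0.012,0,0,0,0.4],[0,0,0.02,0,0,0,0.4],[0,0,0.025,0,0,0,0.4],[0,0,0.029,0,0,0,0.4],[0,0,0.032,0,0,0,0.4],[0,0,0.035,0,0,0,0.4],[0,0,0.035,0,0,0,0.4],[0,0,0.035,0,0,0,0.4]]'
python3 -m creep '[[0,0,0.002,0,0,0,0.4],[0,0,0.003,0,0,0,0.4],[0,0,0.003,0,0,0,0.4]]'
python3 - <<'E'
from h import *
go(.5811,.0055,.103,90)
im=optics.camera("scene");cv2.imwrite("pics/s12.png",cv2.resize(im[120:240,200:360],None,fx=4,fy=4,interpolation=cv2.INTER_CUBIC)[:,:,::-1])
E
```

```text
time: 12.95
ee_pos: [0.5811, 0.0056, 0.1054]
tcp_rot: [180.0, 0.0, 90.0]
wrist_force: [-0.1, 0.3, -1.0]
opening: 0.0644
time: 13.25
ee_pos: [0.5813, 0.0056, 0.1031]
tcp_rot: [179.9, 0.0, 90.0]
wrist_force: [-1.3, -0.1, 4.7]
opening: 0.0643
t13.25 tcp [0.5813 0.0056 0.1031] [179.93   0.    90.01] shift [-0.0001 -0.0002  0.0001] rot [0.0012 0.     0.0003]
```

View pics/s12.png

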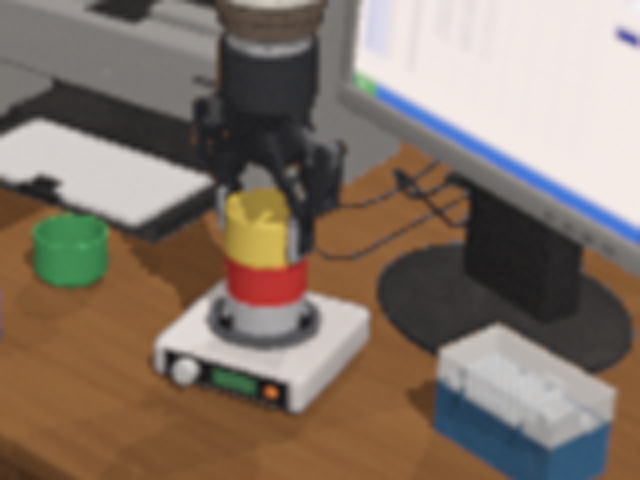

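Yellow made contact at the seated height (0.103), nested with no visible gap. I'll release, lift and check.

```bash
python3 -m creep '[[0,0,0,0,0,0,1],[0,0,0,0,0,0,1],[0,0,0,0,0,0,1],[0,0,0,0,0,0,1],[0,0,-0.03,0,0,0,1],[0,0,-0.08,0,0,0,1],[0,0,-0.11,0,0,0,1],[0,0,-0.11,0,0,0,1]]'
python3 -m creep '[[0,0,0,0,0,0,1],[0,0,0,0,0,0,1]]'
python3 - <<'E'
from h import *
look('yellow',.140,'w13');go(.434,.1985,.22,90)
im=optics.camera("scene");cv2.imwrite("pics/s13.png",cv2.resize(im[120:240,200:360],None,fx=4,fy=4,interpolation=cv2.INTER_CUBIC)[:,:,::-1])
E
```

```text
time: 14.1
ee_pos: [0.5825, 0.0056, 0.2174]
tcp_rot: [179.6, -0.0, 90.0]
wrist_force: [-0.1, -0.1, 0.4]
opening: 0.0855
time: 14.3
ee_pos: [0.5806, 0.0056, 0.2109]
tcp_rot: [-179.9, 0.0, 90.0]
wrist_force: [0.2, -0.7, -1.7]
opening: 0.0852
yellow [ 220  164   77   80 2150] [258.6 209.5]
 hull@rim (array([0.58030709, 0.00610427]), np.float64(0.03262486229708766))
t14.35 tcp [0.5805 0.0056 0.2107] [-179.87    0.     90.01] shift [ 0.1929 -0.1465 -0.0089] rot [-0.0023  0.      0.0002]
```

View pics/s13.png

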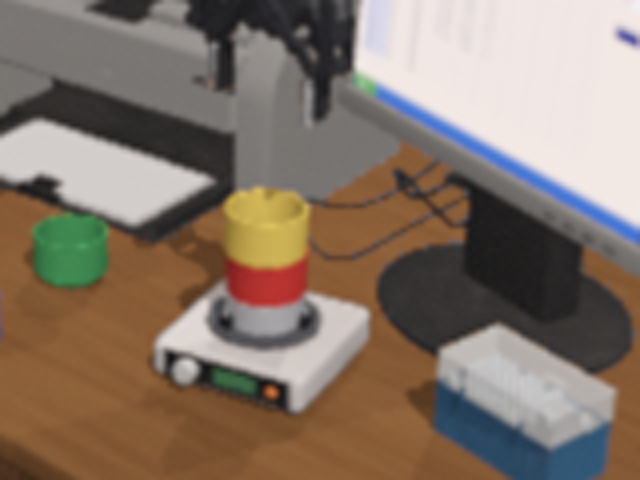

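Pan, red and yellow form a straight column, with yellow's centre at ~(0.5803, 0.0061). Blue is next.

```bash
python3 -m creep '[[0.035,-0.027,-0.009,0,0,0,1],[0.07,-0.053,-0.009,0,0,0,1],[0.105,-0.08,-0.009,0,0,0,1],[0.14,-0.106,-0.009,0,0,0,1],[0.175,-0.133,-0.009,0,0,0,1],[0.193,-0.1465,-0.009,0,0,0,1],[0.193,-0.1465,-0.009,0,0,0,1],[0.193,-0.1465,-0.009,0,0,0,1]]'
python3 - <<'E'
from h import *
look('blue',.044,'w14');go(.434,.1985,.22,90)
E
```

```text
time: 15.2
ee_pos: [0.4341, 0.1987, 0.2207]
tcp_rot: [-180.0, 0.0, 90.1]
wrist_force: [0.7, 0.8, 0.4]
opening: 0.0855
blue [234 149  53  54 855] [260.3 179.7]
 hull@rim (array([0.4309611 , 0.20090969]), np.float64(0.03212699908556292))
t15.25 tcp [0.4345 0.1983 0.2208] [-1.7997e+02  3.0000e-02  9.0020e+01] shift [ 0.0002 -0.0005  0.0008] rot [-0.0006  0.0005  0.0004]
```

View pics/w14.png

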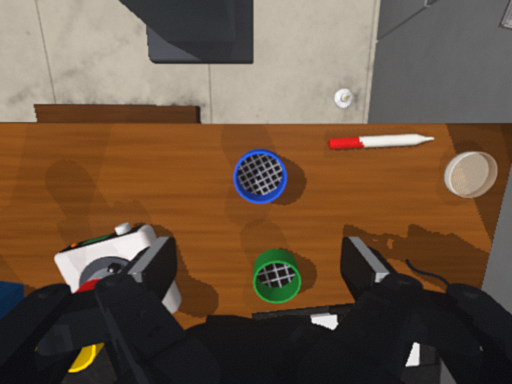

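Blue is at (260,176), world (0.431, 0.200), with green well clear at (277,276). I'll descend.

```bash
python3 -m creep '[[0.001,-0.003,0.05,0,0,0,1],[0.0015,-0.0033,0.09,0,0,0,1],[0.0015,-0.0033,0.13,0,0,0,1],[0.0015,-0.0033,0.17,0,0,0,1],[0.0015,-0.0033,0.2,0,0,0,1],[0.0015,-0.0033,0.214,0,0,0,1],[0.0015,-0.0033,0.214,0,0,0,1],[0.0015,-0.0033,0.214,0,0,0,1]]'
python3 - <<'E'
from h import *
look(None,.044,'w15'); go(.431,.200,.006,90)
E
```

```text
time: 16.05
ee_pos: [0.432, 0.2, 0.0084]
tcp_rot: [179.9, -0.0, 90.0]
wrist_force: [0.1, -0.1, 1.1]
opening: 0.0852
t16.10 tcp [0.4323 0.2002 0.0089] [ 1.7989e+02 -5.0000e-02  8.9980e+01] shift [-0.0002 -0.0013  0.0029] rot [ 0.0019 -0.0009 -0.0004]
```

View pics/w15.png

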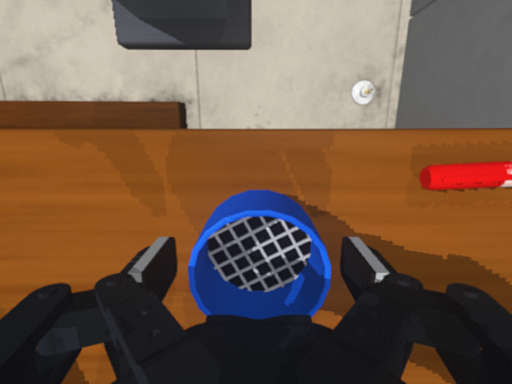

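Blue is between the fingers (190–330), with its rim front at row ~213, about 1 mm nearer the robot. I'll shift slightly, close and lift.

```bash
python3 -m creep '[[0,-0.001,0.002,0,0,0,1],[0,-0.001,0.002,0,0,0,0.6],[0,-0.001,0.002,0,0,0,0.5],[0,-0.001,0.002,0,0,0,0.4],[0,-0.001,0.002,0,0,0,0.4],[0,-0.001,0.002,0,0,0,0.4],[0,-0.001,0.002,0,0,0,0.4]]' 30
python3 -m creep '[[0,0,-0.02,0,0,0,0.4],[0,0,-0.06,0,0,0,0.4],[0,0,-0.11,0,0,0,0.4],[0,0,-0.16,0,0,0,0.4],[0,0,-0.21,0,0,0,0.4],[0,0,-0.23,0,0,0,0.4],[0,0,-0.23,0,0,0,0.4],[0,0,-0.23,0,0,0,0.4]]'
python3 - <<'E'
from h import *
look(None,.044,'w16'); go(.5808,.0058,.235,90)
E
```

```text
time: 16.8
ee_pos: [0.4307, 0.2003, 0.0063]
tcp_rot: [179.9, -0.0, 90.0]
wrist_force: [-1.1, 0.7, 6.4]
opening: 0.0638
time: 17.6
ee_pos: [0.4302, 0.2001, 0.2349]
tcp_rot: [180.0, -0.0, 90.0]
wrist_force: [-0.4, 0.3, -2.0]
opening: 0.0636
t17.65 tcp [0.4299 0.2    0.234 ] [-1.7992e+02  4.0000e-02  9.0020e+01] shift [-0.1942  0.1509 -0.0011] rot [-0.0014  0.0007  0.0003]
```

View pics/w16.png

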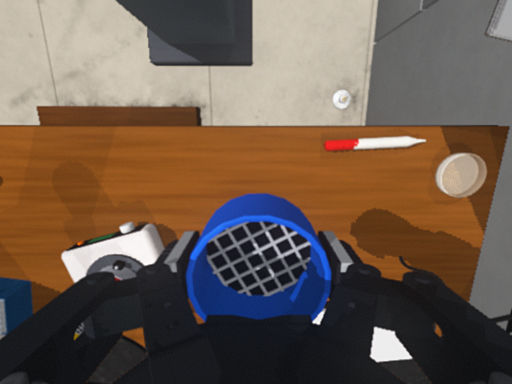

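Blue is held level (187–331). I'll carry it to the stack.

```bash
python3 -m creep '[[-0.03,0.023,-0.002,0,0,0,0.4],[-0.065,0.05,-0.002,0,0,0,0.4],[-0.1,0.078,-0.002,0,0,0,0.4],[-0.135,0.105,-0.002,0,0,0,0.4],[-0.17,0.132,-0.002,0,0,0,0.4],[-0.194,0.151,-0.002,0,0,0,0.4],[-0.194,0.151,0.02,0,0,0,0.4],[-0.194,0.151,0.04,0,0,0,0.4]]'
python3 -m creep '[[0,0,0.015,0,0,0,0.4],[0,0,0.015,0,0,0,0.4],[0,0,0.015,0,0,0,0.4]]'
python3 - <<'E'
from h import *
look(None,.044,'w17'); go(.5808,.0058,.14,90)
im=optics.camera("scene");cv2.imwrite("pics/s17.png",cv2.resize(im[100:220,200:360],None,fx=4,fy=4,interpolation=cv2.INTER_CUBIC)[:,:,::-1])
E
```

```text
time: 18.45
ee_pos: [0.5811, 0.005, 0.1923]
tcp_rot: [-179.8, 0.0, 89.9]
wrist_force: [-0.2, 0.3, -0.8]
opening: 0.0637
time: 18.75
ee_pos: [0.5806, 0.0061, 0.1794]
tcp_rot: [-179.9, 0.0, 90.0]
wrist_force: [0.3, -0.4, -0.3]
opening: 0.0632
t18.80 tcp [0.581  0.0062 0.1803] [-179.97    0.     90.02] shift [-0.0004 -0.0002  0.0403] rot [-0.0005  0.      0.0004]
```

View pics/s17.png

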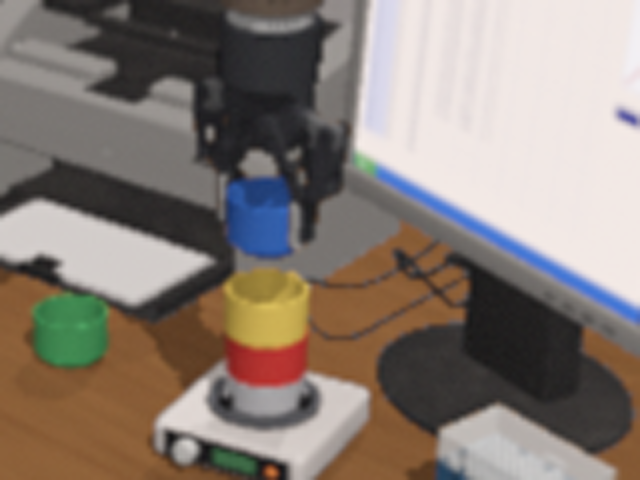

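View pics/w17.png

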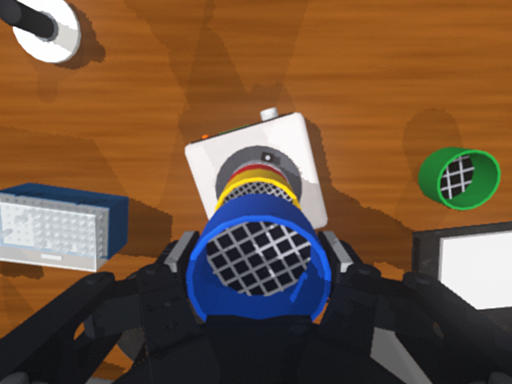

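Blue is concentric above yellow (yellow arc 217–300, blue 188–331). I'll lower it.

```bash
python3 -m creep '[[0,0,0.014,0,0,0,0.4],[0,0,0.024,0,0,0,0.4],[0,0,0.029,0,0,0,0.4],[0,0,0.033,0,0,0,0.4],[0,0,0.037,0,0,0,0.4],[0,0,0.039,0,0,0,0.4],[0,0,0.039,0,0,0,0.4],[0,0,0.039,0,0,0,0.4]]'
python3 -m creep '[[0,0,0.001,0,0,0,0.4],[0,0,0.003,0,0,0,0.4],[0,0,0.003,0,0,0,0.4]]'
python3 - <<'E'
from h import *
go(.5808,.0058,.138,90)
im=optics.camera("scene");cv2.imwrite("pics/s18.png",cv2.resize(im[100:220,200:360],None,fx=4,fy=4,interpolation=cv2.INTER_CUBIC)[:,:,::-1])
E
```

```text
time: 19.65
ee_pos: [0.5813, 0.0061, 0.1415]
tcp_rot: [180.0, -0.0, 90.0]
wrist_force: [-0.2, -0.5, -0.8]
opening: 0.0635
time: 19.95
ee_pos: [0.5813, 0.0061, 0.1384]
tcp_rot: [180.0, 0.0, 90.0]
wrist_force: [0.5, -0.5, -0.5]
opening: 0.0635
t19.95 tcp [0.5813 0.0061 0.1384] [179.98   0.    90.01] shift [-0.0003 -0.0005  0.0004] rot [0.0004 0.     0.0002]
```

View pics/s18.png

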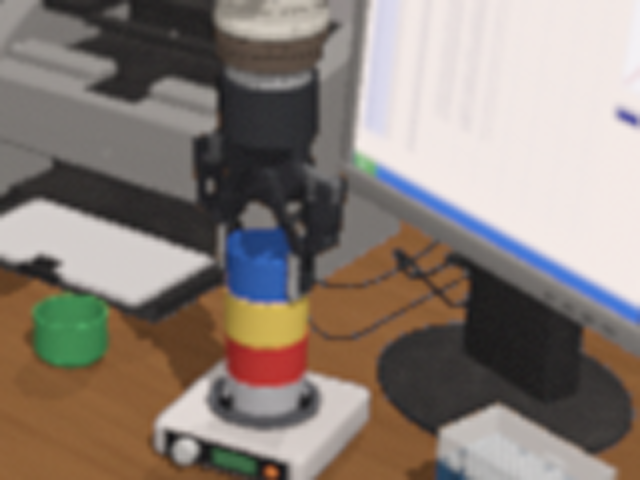

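Blue is nested in the scene view, at or within a millimetre of seating. I'll press to contact, release and rise.

```bash
python3 -m creep '[[0,0,0.001,0,0,0,0.4],[0,0,0.002,0,0,0,0.4],[0,0,0.002,0,0,0,0.4]]'
python3 -m creep '[[0,0,0,0,0,0,1],[0,0,0,0,0,0,1],[0,0,0,0,0,0,1],[0,0,0,0,0,0,1],[0,0,-0.03,0,0,0,1],[0,0,-0.08,0,0,0,1],[0,0,-0.11,0,0,0,1],[0,0,-0.11,0,0,0,1]]'
python3 -m creep '[[0,0,0,0,0,0,1],[0,0,0,0,0,0,1]]'
python3 - <<'E'
from h import *
look('blue',.176,'w19');go(.423,-.209,.22,90)
im=optics.camera("scene");cv2.imwrite("pics/s19.png",cv2.resize(im[100:220,200:360],None,fx=4,fy=4,interpolation=cv2.INTER_CUBIC)[:,:,::-1])
E
```

```text
time: 20.3
ee_pos: [0.5815, 0.0061, 0.1383]
tcp_rot: [179.9, -0.0, 90.0]
wrist_force: [-3.5, -0.2, 12.6]
opening: 0.0637
time: 21.1
ee_pos: [0.5825, 0.0061, 0.2512]
tcp_rot: [179.6, -0.0, 90.0]
wrist_force: [-0.5, -0.4, 0.3]
opening: 0.0854
time: 21.3
ee_pos: [0.5809, 0.0061, 0.2448]
tcp_rot: [-179.9, 0.0, 90.0]
wrist_force: [0.5, 0.0, -0.2]
opening: 0.0855
blue [ 220  166   78   79 2162] [258.3 211.4]
 hull@rim (array([0.58121527, 0.00666813]), np.float64(0.03245861825535765))
blue [ 49 174  99  61 878] [111.1 191.4]
 hull@rim (array([ 0.57719561, -0.1199592 ]), np.float64(0.036971634430396146))
t21.35 tcp [0.5808 0.0061 0.2447] [-179.86   -0.     90.01] shift [-0.2151 -0.1578  0.0251] rot [-0.0024 -0.      0.0002]
```

View pics/s19.png

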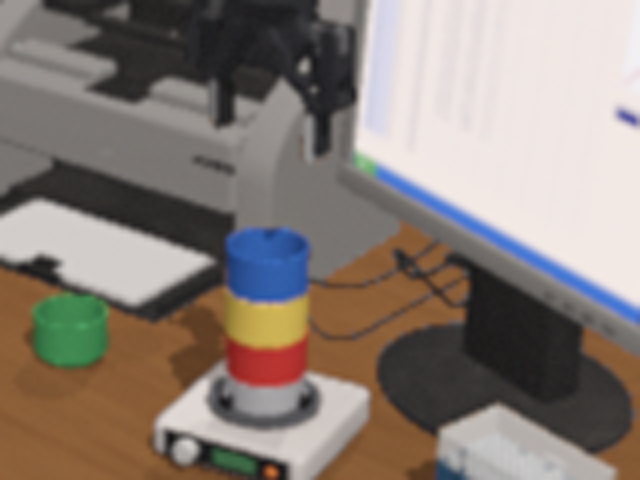

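View pics/w19.png

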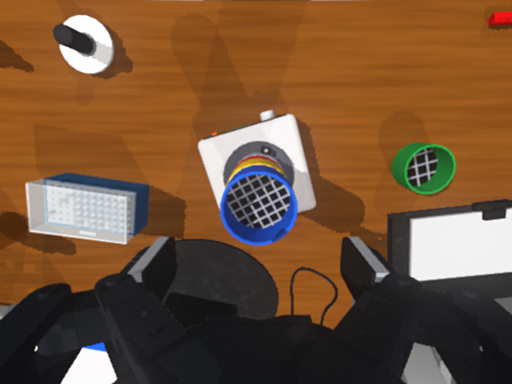

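Three sieves stand straight (scene column 228–308), with blue's centre at (0.581, 0.0065). Now the lid.

```bash
python3 -m creep '[[-0.03,-0.022,0,0,0,0,1],[-0.07,-0.051,0,0,0,0,1],[-0.11,-0.08,0.01,0,0,0,1],[-0.15,-0.11,0.02,0,0,0,1],[-0.19,-0.14,0.025,0,0,0,1],[-0.215,-0.158,0.025,0,0,0,1],[-0.215,-0.158,0.025,0,0,0,1],[-0.215,-0.158,0.025,0,0,0,1]]'
python3 - <<'E'
from h import *
im,c,o=look(None,.044,'w20');go(.423,-.209,.22,90)
h=cv2.cvtColor(im,cv2.COLOR_RGB2HSV)
roi=np.zeros(im.shape[:2],np.uint8);roi[120:240,200:320]=1
m=((h[...,1]<60)&(h[...,2]>150)).astype(np.uint8)*roi
n,l,s,ce=cv2.connectedComponentsWithStats(m);i=1+s[1:,4].argmax();print(s[i],ce[i])
hull=cv2.convexHull(np.argwhere(l==i)[:,::-1].astype(np.int32)).reshape(-1,2);print(circ(onplane(c,hull,.014)))
k=((h[...,2]<55)).astype(np.uint8)*roi
n,l,s,ce=cv2.connectedComponentsWithStats(k);i=1+s[1:,4].argmax();print('knob',s[i],ce[i])
print(onplane(c,[ce[i]],.054),onplane(c,[ce[i]],.034))
cv2.imwrite("pics/w20c.png",cv2.resize(im[120:240,200:320],None,fx=5,fy=5,interpolation=cv2.INTER_CUBIC)[:,:,::-1])
E
```

```text
time: 22.2
ee_pos: [0.4227, -0.2093, 0.2207]
tcp_rot: [-180.0, -0.0, 89.9]
wrist_force: [0.1, -0.6, -0.4]
opening: 0.0855
t22.25 tcp [ 0.4232 -0.2087  0.2208] [-1.7997e+02 -3.0000e-02  8.9980e+01] shift [-0.0003 -0.0002  0.0008] rot [-0.0004 -0.0005 -0.0003]
[ 236  151   50   48 1509] [260.27369119 173.57256461]
(array([ 0.42297737, -0.20592924]), np.float64(0.03218043020458232))
knob [254 169  15  20 136] [261.49264706 177.82352941]
[[ 0.41867705 -0.20504057  0.054     ]] [[ 0.42272777 -0.20479616  0.034     ]]
```

View pics/w20c.png

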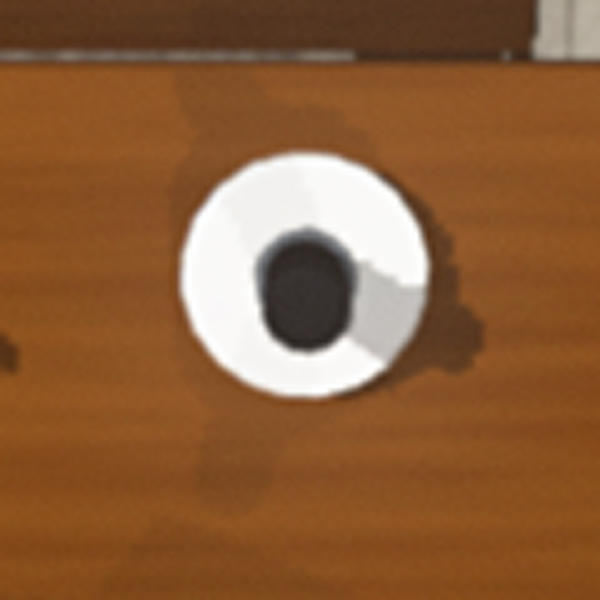

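View pics/w20.png

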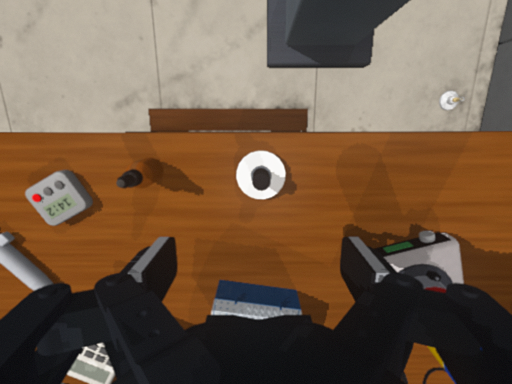

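Lid disc is centred at (260,174), world (0.423, −0.206), knob upright. The dropper at (130,178) is 15 cm away. I'll descend onto the knob.

```bash
python3 -m creep '[[0.002,0,0.05,0,0,0,1],[0.002,0,0.09,0,0,0,1],[0.002,0,0.13,0,0,0,1],[0.002,0,0.16,0,0,0,1],[0.002,0,0.185,0,0,0,1],[0.002,0,0.201,0,0,0,1],[0.002,0,0.201,0,0,0,1],[0.002,0,0.201,0,0,0,0.8]]' 30
python3 -m creep '[[0,0,0,0,0,0,0.6],[0,0,0,0,0,0,0.5]]'
python3 - <<'E'
from h import *
look(None,.044,'w21'); go(.423,-.2065,.018,90)
E
```

```text
time: 23.05
ee_pos: [0.4237, -0.2062, 0.0205]
tcp_rot: [-180.0, -0.0, 90.1]
wrist_force: [0.0, 0.3, 0.6]
opening: 0.0733
time: 23.25
ee_pos: [0.4241, -0.2071, 0.0214]
tcp_rot: [179.9, 0.0, 90.0]
wrist_force: [0.8, -0.5, 0.2]
opening: 0.0444
t23.30 tcp [ 0.4239 -0.2071  0.0213] [1.7992e+02 4.0000e-02 9.0020e+01] shift [ 0.0006 -0.0009  0.0033] rot [0.0014 0.0006 0.0004]
```

View pics/w21.png

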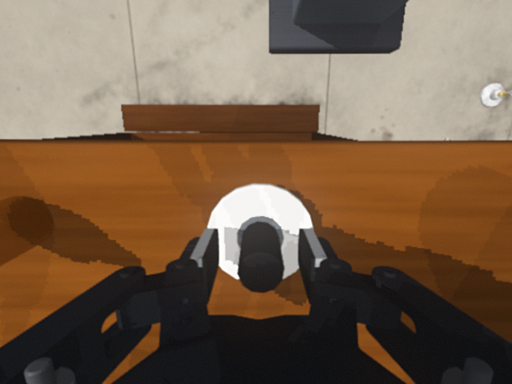

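The knob (240–284) is between the pads (218–302). I'll close and lift.

```bash
python3 -m creep '[[0.001,-0.001,0.002,0,0,0,0.4],[0.001,-0.001,0.002,0,0,0,0.3],[0.001,-0.001,0.002,0,0,0,0.1],[0.001,-0.001,0.002,0,0,0,0],[0.001,-0.001,0.002,0,0,0,0],[0.001,-0.001,0.002,0,0,0,0],[0.001,-0.001,0.002,0,0,0,0]]' 40
python3 -m creep '[[0,0,-0.02,0,0,0,0],[0,0,-0.06,0,0,0,0],[0,0,-0.1,0,0,0,0],[0,0,-0.15,0,0,0,0],[0,0,-0.2,0,0,0,0],[0,0,-0.24,0,0,0,0],[0,0,-0.24,0,0,0,0],[0,0,-0.24,0,0,0,0]]'
python3 - <<'E'
from h import *
im,c,o=look(None,.044,'w22'); go(.581,.0062,.262,90)
E
```

```text
time: 24.0
ee_pos: [0.4223, -0.206, 0.0184]
tcp_rot: [180.0, 0.0, 90.0]
wrist_force: [-1.4, 0.8, 2.1]
opening: 0.0209
time: 24.8
ee_pos: [0.4227, -0.2061, 0.2586]
tcp_rot: [179.9, 0.0, 90.0]
wrist_force: [-0.0, -0.1, -1.8]
opening: 0.0209
t24.85 tcp [ 0.4222 -0.2059  0.2573] [-1.7995e+02 -2.0000e-02  9.0010e+01] shift [ 0.2121  0.1588 -0.0047] rot [-0.0009 -0.0004  0.0001]
```

View pics/w22.png

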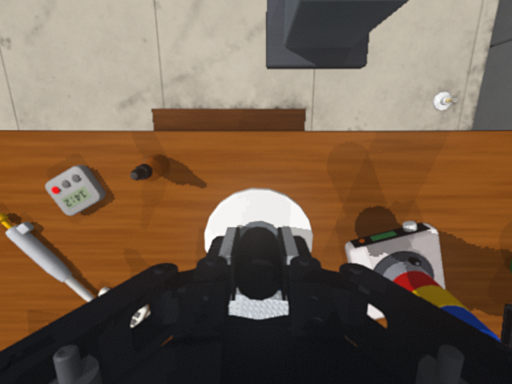

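The lid is held. I'll fit its visible disc arc for the centring offset, then move.

```bash
python3 - <<'E'
from h import *
im=cv2.imread("pics/w22.png")[:,:,::-1].copy();o=bot.get_obs();c=cam("wrist",o)
h=cv2.cvtColor(im,cv2.COLOR_RGB2HSV);m=((h[...,1]<60)&(h[...,2]>150))
pts=[]
for u in range(212,308,4):
    v=np.where(m[170:240,u])[0]
    if len(v): pts.append((u,170+v[0]-.5))
q,r=circ(onplane(c,pts,o["ee_pos"][2]-.0044));print(q-o["ee_pos"][:2],r,len(pts))
E
python3 -m creep '[[0.03,0.022,-0.005,0,0,0,0],[0.065,0.048,-0.005,0,0,0,0],[0.1,0.075,-0.005,0,0,0,0],[0.135,0.101,-0.005,0,0,0,0],[0.17,0.127,-0.005,0,0,0,0],[0.2,0.15,-0.005,0,0,0,0],[0.212,0.159,-0.005,0,0,0,0],[0.212,0.159,0.01,0,0,0,0]]'
python3 -m creep '[[0,0,0.025,0,0,0,0],[0,0,0.025,0,0,0,0],[0,0,0.025,0,0,0,0]]'
python3 - <<'E'
from h import *
look(None,.044,'w23'); go(.581,.0062,.187,90)
im=optics.camera("scene");cv2.imwrite("pics/s23.png",cv2.resize(im[90:210,200:360],None,fx=4,fy=4,interpolation=cv2.INTER_CUBIC)[:,:,::-1])
E
```

```text
[ 2.52094629e-04 -4.00727651e-05] 0.03151944218066502 24
time: 25.65
ee_pos: [0.5821, 0.0078, 0.2473]
tcp_rot: [-180.0, -0.0, 90.1]
wrist_force: [-0.2, -1.0, -0.3]
opening: 0.021
time: 25.95
ee_pos: [0.5804, 0.0057, 0.2227]
tcp_rot: [-179.9, 0.0, 90.0]
wrist_force: [0.1, 0.4, 0.5]
opening: 0.0212
t26.00 tcp [0.5809 0.0057 0.2237] [-1.7998e+02  1.0000e-02  8.9980e+01] shift [0.0005 0.0001 0.0367] rot [-0.0003  0.0001 -0.0003]
```

View pics/s23.png

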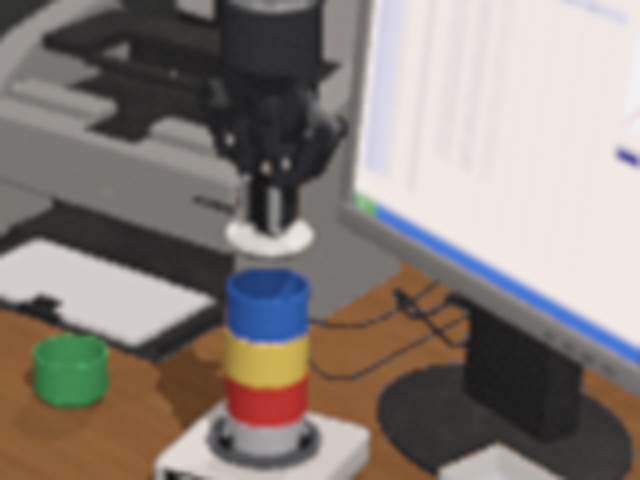

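View pics/w23.png

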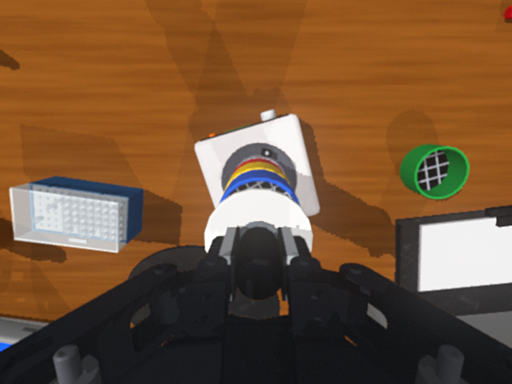

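The lid is centred over blue (wrist: lid 205–312, blue arc 219–299) and its disc offset from the TCP is under 0.3 mm. I'll lower it.

```bash
python3 -m creep '[[0,0,0.012,0,0,0,0],[0,0,0.021,0,0,0,0],[0,0,0.026,0,0,0,0],[0,0,0.03,0,0,0,0],[0,0,0.033,0,0,0,0],[0,0,0.035,0,0,0,0],[0,0,0.035,0,0,0,0],[0,0,0.035,0,0,0,0]]'
python3 -m creep '[[0,0,0.001,0,0,0,0],[0,0,0.003,0,0,0,0],[0,0,0.003,0,0,0,0]]'
python3 - <<'E'
from h import *
go(.581,.0062,.1864,90)
im=optics.camera("scene");cv2.imwrite("pics/s24.png",cv2.resize(im[90:210,200:360],None,fx=4,fy=4,interpolation=cv2.INTER_CUBIC)[:,:,::-1])
E
```

```text
time: 26.85
ee_pos: [0.5813, 0.0061, 0.1885]
tcp_rot: [180.0, -0.0, 90.0]
wrist_force: [-0.1, -0.4, -1.0]
opening: 0.0211
time: 27.15
ee_pos: [0.5815, 0.0061, 0.1864]
tcp_rot: [179.9, -0.0, 90.0]
wrist_force: [-0.7, 0.0, 6.1]
opening: 0.0209
t27.15 tcp [0.5815 0.0061 0.1864] [179.9   -0.    90.01] shift [ 0.0001 -0.0005 -0.    ] rot [ 0.0017 -0.      0.0002]
```

View pics/s24.png

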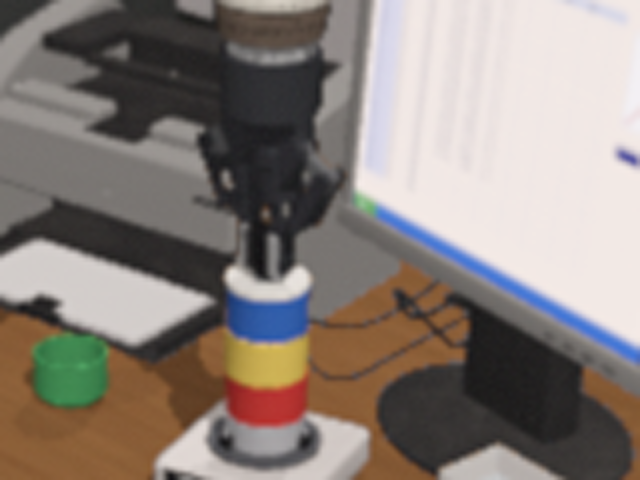

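The lid seated at exactly the predicted height (0.1864), with contact felt. I'll release gently and rise.

```bash
python3 -m creep '[[0,0,0,0,0,0,0.4],[0,0,0,0,0,0,0.6],[0,0,0,0,0,0,0.7],[0,0,0,0,0,0,0.7],[0,0,-0.02,0,0,0,0.7],[0,0,-0.06,0,0,0,0.7],[0,0,-0.1,0,0,0,0.7],[0,0,-0.1,0,0,0,0.7]]'
python3 -m creep '[[0,-0.05,0,0,0,0,0.7],[0,-0.1,0,0,0,0,0.7],[0,-0.1,0,0,0,0,0.7],[0,-0.1,0,0,0,0,0.7]]'
python3 - <<'E'
from h import *
go(.581,.0062,.1864,90)
im=optics.camera("scene");cv2.imwrite("pics/s25.png",cv2.resize(im[90:290,180:440],None,fx=3,fy=3,interpolation=cv2.INTER_CUBIC)[:,:,::-1])
im=optics.camera("top");cv2.imwrite("pics/t25.png",cv2.resize(im[130:250,100:420],None,fx=2.5,fy=2.5,interpolation=cv2.INTER_CUBIC)[:,:,::-1])
E
```

```text
time: 28.0
ee_pos: [0.5822, 0.0061, 0.291]
tcp_rot: [179.6, -0.0, 90.0]
wrist_force: [2.0, 0.1, 0.3]
opening: 0.0596
time: 28.4
ee_pos: [0.4806, 0.0061, 0.2857]
tcp_rot: [179.9, -0.0, 90.0]
wrist_force: [0.3, -0.4, 0.3]
opening: 0.0602
t28.40 tcp [0.4806 0.0061 0.2857] [179.91  -0.    90.01] shift [1.000e-04 1.002e-01 9.940e-02] rot [ 0.0015 -0.      0.0002]
```

View pics/s25.png

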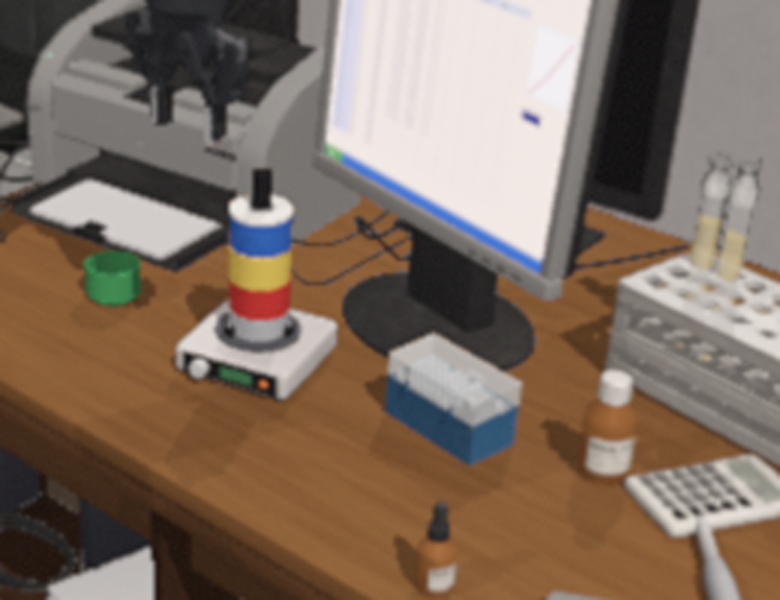

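View pics/t25.png

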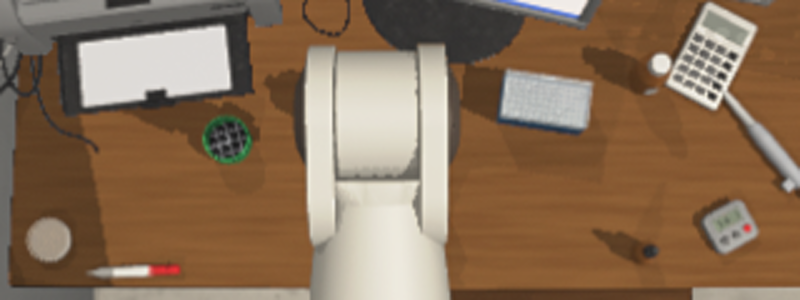

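The stack is complete and straight: lid, blue, yellow and red on the pan at scene columns 229–293. Both bottles are standing at (610,430) and (437,550), green is at its place, and the arm is clear. I'll hand in.

```bash
python3 -c "
from workcell import bot
print(bot.job_done())"
```

```text
the job is handed in; nothing more can be done
None
```

The sieve stack is built on the receiver pan in the order asked: red, yellow, blue, then the white lid. I handed it in at about 28.5 s of the 99 s allowed.

- **Seating:** each part touched down within about 1 mm of its expected height. The contact forces I read were at most about 13 N.
- **Final check:** the last scene picture shows a straight, upright column with no visible gaps. The green sieve was not touched, both bottles are standing, and the gripper is clear of everything.
- **What disagreed or was limited:** the top and wrist cameras differed by 2–4 mm sideways. I relied mostly on the wrist camera, and let the jaws centre each part. In the last top view the arm hid the stack, so the final check of the stack rests on the scene camera and the seating heights.

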